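# Hang the drilling templates on the rack

## Task

Take the two drilling templates that have a large hanging hole out of the wooden block and hang them by that hole on the long peg of the steel rack: the wide template first, nearer the crossbar, then the narrow one in front of it, both hanging straight down and released. Leave the solid plate standing in the block, and do not disturb the spanner on the short peg, the red ram or the oil bottle.

Things in the scene. Friction and masses are not known exactly. Their poses are not given: they have to be found in the camera images.
- wide_mid (a point): Centre of the wide template: a bare aluminium plate 120 mm wide (its x), 10 mm thick (its y), 150 mm tall (its z, up), about 0.45 kg, standing on edge in a slot of the block. A round hanging hole 28 mm across lies on its centreline, centre 52 mm below the top edge. The hole apart it is solid (the small dark drill holes are only marks) and it is alike front and back. Grip it by the top edge from above, across its thickness
- wide_hole (a point): Centre of the wide template's hanging hole: 23 mm above the plate's centre, 98 mm above its lower edge, 52 mm below its top edge. Axes as the plate: y is the hole's axis, z towards the plate's top edge
- narrow_mid (a point): Centre of the narrow template: like the wide one but 80 mm wide (x), 10 mm thick (y), 130 mm tall (z), about 0.26 kg; its hanging hole is also 28 mm across, centre 52 mm below the top edge
- narrow_hole (a point): Centre of the narrow template's hanging hole: 13 mm above the plate's centre, 78 mm above its lower edge, 52 mm below its top edge. Axes as the plate: y is the hole's axis, z towards the plate's top edge
- blank_mid (a point): Centre of the solid aluminium plate without a hole, 100 mm wide (x), 10 mm thick (y), 140 mm tall (z), standing in the block; to be left alone
- block: Fixed wooden block 130 mm (x) by 200 mm (y) by 40 mm high, origin under its centre. Three slots run along its x, 65 mm apart in y (at -65, 0, +65 mm); each is 14 mm wide, open at both ends and above, its floor 14 mm and its rims 40 mm above the bench. Which plate stands in which slot varies; the free gap between neighbouring plates is 55 mm
- rack: Fixed steel rack: base 220 mm (y) by 130 mm (x from -30 to +100 mm) by 12 mm, two uprights and a crossbar 210 mm long (y), 22 mm thick, 164 to 196 mm above the bench; the crossbar's front face is at x = 0. Origin at bench level below that face. Two level pegs stand out from the face along +x, 60 mm to either side of the middle (y = +60 and -60 mm), 180 mm above the bench; which side has the long peg varies
- long_peg: The long peg, free: level, 12 mm in diameter, 140 mm long, with a foot collar 24 mm across and 4 mm long, and an end knob 18 mm across over the last 6 mm. Origin on its axis at its root on the crossbar's face, x along the peg to its tip, z up. A template that hangs on it has its hole's centre 8 mm below the peg's axis, and slides along it only with friction
- short_peg: The short peg: the same but 80 mm long, origin at its root, x along it to the tip, z up; a spanner hangs on it
- spanner_mid (a point): Middle of the steel ring spanner that hangs loose from the short peg: about 165 mm long, 46 mm wide and 10 mm thick, from 23 mm above its hole to 140 mm below it; this point is 60 mm below its hole's centre, 40 mm from the peg's root; z up along it
- ram_mid (a point): Middle of the red press ram, a standing cylinder 80 mm across and 255 mm tall, 3.5 kg, loose, with a small brass stub that reaches 46 mm from its axis; too tall to carry a template over in comfort; this point is 128 mm up
- oil_mid (a point): Middle of the grey oil bottle, 60 mm across, 155 mm tall, loose; this point is 78 mm up
There are look-alikes about, which are no part of the job. Leave any purple look-alike of the part that bears narrow_mid alone. What is shaped like the part that bears wide_mid but blue or green is not meant.

How it is judged:
By the outcome, as a careful person would: the job done as asked, in the order asked, and still so for the second after the job is handed in, with the robot touching nothing.
It also fails if it takes over 72 s, if anything falls off the work surface, if the arm or the gripper's body presses on something with over 40 N, if the wrist force passes 120 N, or if a joint passes its speed limit or range.

## Robot

A 6-joint arm with a two-finger parallel gripper is mounted at the origin on the work surface. World frame = base frame: x ahead of the robot, y to its left, z up, the work surface at z = 0. Lengths are in m, angles in rad, forces in N, time in s.
With the tool pointing down it reaches from about 0.375 to 0.975 m from the base axis. Payload 3.8 kg.
Tool frame: the origin (TCP) lies between the finger pads; the fingertips stand 8 mm ahead of it and the grasp point (between the pads) lies 11 mm behind it; z points along the fingers, y is the line along which they close (so a half turn about z gives the same grasp; the last joint's range is limited). The gripper opens to 88 mm and grips with 3 to 60 N. Pads are 18 mm wide; open, the fingers measure 123 mm over their backs; the gripper's body (75 mm by 187 mm) begins 45 mm behind the grasp point.
Start: joints at [1.132, 0.264, 1.604, -0, 1.274, -0.037], TCP at [0.264, 0.621, 0.247] pointing down, gripper open.
Joint ranges: [-2.63, 2.63], [-0.94, 2.18], [0.31, 2.57], [-1.31, 4.45], [0, 2.66], [-2.55, 2.55]. Speed limits (rad/s): [2.57, 2.57, 3.14, 3.14, 3.14, 3.14].

## Interface

Orientations are given as a rotation vector (axis times angle).
In Python, from workcell import bot gives the robot as it stands. Calls block until the motion is done:
- bot.move_to(position, orientation): joint-space move of the TCP to a pose.
- bot.line_to(position, frame=None, vel=0.15): straight line of the TCP; frame=None keeps the orientation; vel is the mean speed in m/s.
- bot.move_j(angles): joint-space move.
- bot.grip(opening, force=None): finger opening in m; force is the grip in N (None keeps the last); returns when the fingers have stopped.
- bot.wait(seconds).
- bot.inverse_kinematics(position, orientation): joint angles nearest the present ones, or None.
- bot.read_state(): the state.
- bot.camera(name): name is "scene" or "top" or "wrist"; returns the picture (400x640x3 uint8, red, green, blue); there is no depth.
- bot.camera_params(name): a dict with "fx", "fy", "cx", "cy" (pixels), "k1" (the pictures are not rectified: a ray, as slopes to the right and down, at radius r is drawn at 1 + k1 r^2 times it, then the intrinsics apply), "R" (3x3) and "t" (3): a world point X has camera coordinates R X + t. Camera axes: x right, y down, z forward; pixel columns grow to the right and rows downward; lengths in m; the calibration is good to about 2 mm. A picture is of the moment at which its call begins: read the wrist's pose just before it. camera_params takes no time and is no camera call; for the wrist camera it gives the pose at the moment of the call.
A pose or a line that the arm cannot do raises bot.PlanningError and nothing moves.
- bot.hand_in(): hands the job in; it is judged then, once.
The state is a dict: "t": time; "q": joint angles; "dq": joint speeds; "joint_torque": joint torques, N m; "ee_pos": TCP position; "ee_rot": TCP orientation; "ft_force": force on the tool from outside, world axes, zero at the start; "torque": the same for the moment, N m; "grip_width": finger opening in m; "grip_force": force on a finger pad.
Only numpy, scipy, OpenCV 4.12 (cv2) and the standard library are available. Lean on these libraries where they do the work, as an engineer would, in place of code of your own. Each camera call takes 0.05 s, during which the arm holds its last target. There are 200 camera calls.

## Working session

There is one attempt and no reset: what is moved stays moved. The work goes in short steps, each a Python script; the robot and the scene stay as the last script left them, time stands still between calls to the robot, and variables do not carry over. Pictures are saved under pics/ and viewed, at most 10 in all, crops included, and the job is handed in when it is done.

```bash
mkdir -p pics
cat > h.py <<'E'
import numpy as np, cv2
from workcell import bot
def snap(n,f):
    P=bot.camera_params(n); im=bot.camera(n); cv2.imwrite('pics/'+f+'.png',cv2.cvtColor(im,cv2.COLOR_RGB2BGR)); np.savez('pics/'+f+'.npz',**P); return im,P
def load(f): return cv2.imread('pics/'+f+'.png'),dict(np.load('pics/'+f+'.npz'))
def ray(P,uv):
    K=np.array([[P['fx'],0,P['cx']],[0,P['fy'],P['cy']],[0,0,1.]])
    p=cv2.undistortPoints(np.array([[uv]],float),K,np.array([float(P['k1']),0,0,0]))[0,0]
    R=np.array(P['R']);t=np.array(P['t'])
    return -R.T@t, R.T@np.array([p[0],p[1],1])
def onz(P,uv,z):
    o,d=ray(P,uv); return o+d*(z-o[2])/d[2]
def tri(P1,a,P2,b):
    o1,d1=ray(P1,a);o2,d2=ray(P2,b)
    s=np.linalg.lstsq(np.c_[d1,-d2],o2-o1,rcond=None)[0]
    x,y=o1+d1*s[0],o2+d2*s[1]; return (x+y)/2,np.linalg.norm(x-y)
def proj(P,X):
    K=np.array([[P['fx'],0,P['cx']],[0,P['fy'],P['cy']],[0,0,1.]])
    return cv2.projectPoints(np.array([X],float),cv2.Rodrigues(np.array(P['R']))[0],np.array(P['t'],float),K,np.array([float(P['k1']),0,0,0]))[0][0,0]
E
python3 - <<'E'
from h import *
for n in("scene","top"):
    im,P=snap(n,n+'0'); print(n,-np.array(P['R']).T@P['t'],P['fx'])
print(bot.read_state()['ee_rot'],bot.read_state()['t'])
E
```

```text
scene [0.8321966  0.52367462 0.7250263 ] 370.5937293571081
top [ 0.43173673 -0.00298549  1.2943314 ] 415.90344905336525
[-0.62670252 -3.0779933   0.00308696] 0.1
```

View pics/scene0.png

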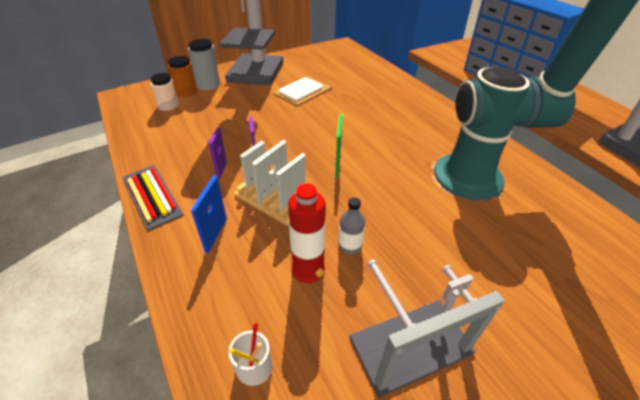

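View pics/top0.png

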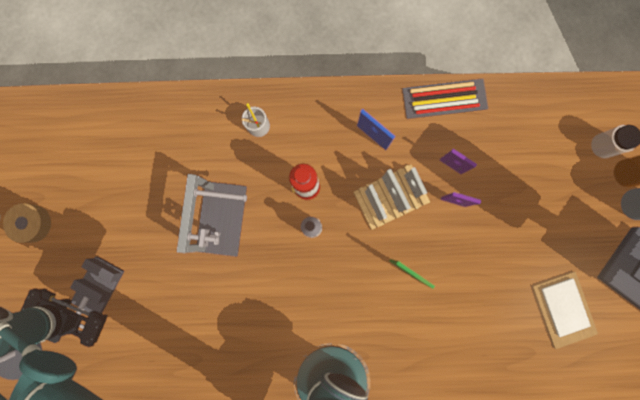

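The top view shows the block at about (393,196), the rack at (213,220) with its long peg at row 193 and short peg at row 238, the ram at (304,182) and the bottle at (312,228). I'll zoom in on the block and rack.

Run:
```python
from h import *
a,P=load('top0'); b,Q=load('scene0')
A=cv2.resize(a[155:240,345:440],None,fx=4,fy=4,interpolation=2);B=cv2.resize(a[165:265,165:260],None,fx=4,fy=4,interpolation=2)
A=cv2.copyMakeBorder(A,0,60,0,0,0);cv2.imwrite('pics/z.png',np.hstack([A,B]))
for u in [(355,197),(406,167),(431,203),(370,229)]: print(onz(P,u,.04))
print('crossbar',[onz(P,u,.196) for u in [(190,174),(179,252)]])
print('ram',onz(P,(304,176),.255),'oil',onz(P,(313,226),.155))
```

```text
[ 0.55612968 -0.08468286  0.04      ]
[ 0.64454575 -0.24232118  0.04      ]
[ 0.53297712 -0.31396771  0.04      ]
[ 0.4584049  -0.12728214  0.04      ]
crossbar [array([0.6123153 , 0.36591601, 0.196     ]), array([0.4045794, 0.3945123, 0.196    ])]
ram [0.59080697 0.05645226 0.255     ] oil [0.46743006 0.03982825 0.155     ]
```

View pics/z.png

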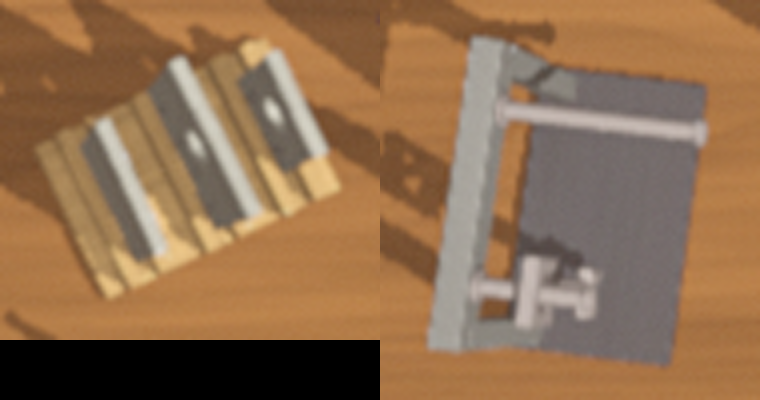

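```bash
cat >> h.py <<'E'
from scipy.spatial.transform import Rotation as Ro
def down(d):
    y=np.array([d[0],d[1],0.]);y/=np.linalg.norm(y);z=np.array([0,0,-1.]);return Ro.from_matrix(np.c_[np.cross(y,z),y,z]).as_rotvec()
E
python3 - <<'E'
from h import *
a,P=load('top0')
r=onz(P,(195,192.75),.18);t=onz(P,(246.25,198.25),.18);print('peg',r,t,np.linalg.norm(t-r))
for n,u,v,z in[('wide',(389.5,169.5),(408.75,208.75),.164),('nar',(413.75,168.75),(425,193.75),.144),('blank',(370,185),(384.25,218),.154)]:
    A,B=onz(P,u,z),onz(P,v,z);print(n,A,B,(A+B)/2,np.linalg.norm(A-B))
    if n=='wide': W=(A+B)/2;dw=B-A
p=(t-r)[:2];n=np.array([-dw[1],dw[0]]);n*=np.sign(n@p)
for pos,d in[((r+t)/2,p),(W,n)]:
  for s in(1,-1):
    print(bot.inverse_kinematics([pos[0],pos[1],.42],down(s*d)))
for s in (1,-1):
  try:
    bot.move_to([*((r+t)/2)[:2],.42],down(s*p));break
  except bot.PlanningError as e: print(e)
snap('wrist','w_peg')
for s in (1,-1):
  try:
    bot.move_to([W[0]-.0,W[1]-.03,.42],down(s*n));break
  except bot.PlanningError as e: print(e)
snap('wrist','w_blk');s=bot.read_state();print(s['t'],s['ee_pos'],s['q'])
cv2.imwrite('pics/ww.png',np.vstack([cv2.resize(cv2.imread(f'pics/{k}.png'),(480,300)) for k in('w_peg','w_blk')]))
E
```

```text
peg [0.5632848  0.35733179 0.18      ] [0.54523646 0.21779565 0.18      ] 0.1406985289761484
wide [ 0.61755418 -0.17317441  0.164     ] [ 0.50856586 -0.22200929  0.164     ] [ 0.56306002 -0.19759185  0.164     ] 0.11942905574133192
nar [ 0.62150446 -0.24392851  0.144     ] [ 0.55071374 -0.27254554  0.144     ] [ 0.5861091  -0.25823703  0.144     ] 0.07635614319673747
blank [ 0.57718724 -0.11949126  0.154     ] [ 0.48527002 -0.1558941   0.154     ] [ 0.53122863 -0.13769268  0.154     ] 0.09886325101314425
[ 4.38705438e-01  1.13091902e-01  1.46981247e+00 -4.44089210e-16
  1.55868828e+00  2.13813285e+00]
[ 4.38705438e-01  1.13091902e-01  1.46981247e+00 -4.44089210e-16
  1.55868828e+00 -1.00345980e+00]
[-3.79238630e-01  5.88272341e-02  1.52829005e+00 -4.44089210e-16
  1.55447537e+00  7.70306249e-01]
[-3.79238630e-01  5.88272341e-02  1.52829005e+00 -4.44089210e-16
  1.55447537e+00 -2.37128640e+00]
3.95 [ 0.5634293  -0.22665646  0.4200284 ] [-4.23648456e-01  7.95216545e-02  1.50625185e+00  3.03128179e-04
  1.55579595e+00  7.24681231e-01]
```

View pics/ww.png

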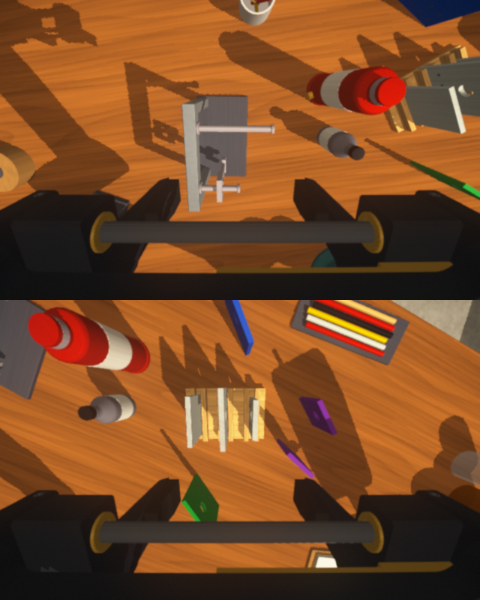

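Both wrist views are usable: the peg runs from (195,128) to (272,128) in the upper half, and the plate tops sit at x≈193, 222 and 257 in the lower half. I'll enlarge both for pixel-accurate picks.

Run:
```python
from h import *
a=load('w_peg')[0][115:255,230:380];b=load('w_blk')[0][105:205,240:360]
A=cv2.resize(a,None,fx=2.6,fy=2.6,interpolation=2);B=cv2.resize(b,None,fx=3.3,fy=3.3,interpolation=2)
h=max(A.shape[0],B.shape[0]);A,B=[cv2.copyMakeBorder(i,0,h-i.shape[0],0,0,0) for i in(A,B)]
o=np.hstack([A,B]);print(o.shape,A.shape);cv2.imwrite('pics/z2.png',o)
```

```text
(364, 786, 3) (364, 390, 3)
```

View pics/z2.png

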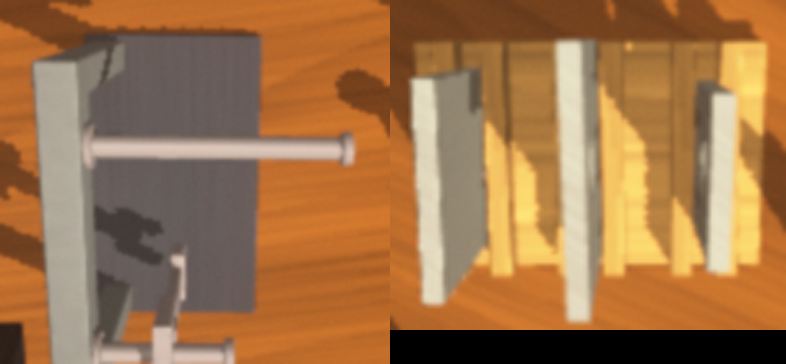

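Run:
```python
from h import *
a,P=load('w_peg');b,Q=load('w_blk')
f=lambda u:(u[0]/2.6+230-.3,u[1]/2.6+115-.3); g=lambda u:((u[0]-390)/3.3+240-.35,u[1]/3.3+105-.35)
r,t=[onz(P,f(u),.18) for u in((88,147),(352,149.5))];print('peg',r,t,np.linalg.norm(t-r))
for n,u,v,z in[('wide',(571,41),(579,321),.164),('nar',(723,92),(719,272),.144),('blank',(424,78),(432,304),.154)]:
    A,B=onz(Q,g(u),z),onz(Q,g(v),z);d=B-A;print(n,A,B,(A+B)/2,np.linalg.norm(d),np.arctan2(d[1],d[0]))
```

```text
peg [0.56573573 0.35909665 0.18      ] [0.54677547 0.22135554 0.18      ] 0.13903994454286692
wide [ 0.61928998 -0.16954665  0.164     ] [ 0.51021912 -0.21961464  0.164     ] [ 0.56475455 -0.19458065  0.164     ] 0.1200135606585802 -2.7112458120175797
nar [ 0.62612545 -0.23715664  0.144     ] [ 0.55235737 -0.27060024  0.144     ] [ 0.58924141 -0.25387844  0.144     ] 0.08099508640746084 -2.715946900831609
blank [ 0.57951318 -0.11778486  0.154     ] [ 0.48704862 -0.15586176  0.154     ] [ 0.5332809  -0.13682331  0.154     ] 0.099997722717231 -2.7509555561570243
```

```bash
cat >> h.py <<'E'
R0=np.array([.56574,.35910]);T0=np.array([.54678,.22136]);U=(T0-R0)/np.linalg.norm(T0-R0)
def pick(c,ang,top,zc=.44):
    n=np.array([-np.sin(ang),np.cos(ang)]);n*=np.sign(n@U);o=down(n)
    bot.grip(.040)
    bot.move_to([*c,top+.05],o); bot.line_to([*c,top-.023],vel=.1)
    bot.grip(0,40);s=bot.read_state();print('grip',s['grip_width'],s['grip_force'],s['t'])
    bot.line_to([*c,zc],vel=.25); print('F',bot.read_state()['ft_force'])
    m=n+U;bot.move_to([.45,.03,zc],down(m))
def prepeg(s,z=.209,off=np.zeros(2)):
    q=R0+U*s+off
    bot.move_to([*q,.34],down(U)); bot.line_to([*q,z],vel=.12)
E
python3 - <<'E'
from h import *
pick((.56475,-.19458),-2.7112,.164)
prepeg(.162)
s=bot.read_state();print(s['t'],s['ee_pos'],s['ft_force'],s['grip_width'])
snap('scene','s1');snap('top','t1')
cv2.imwrite('pics/z3.png',np.hstack([cv2.resize(load('s1')[0][180:380,280:500],None,fx=2,fy=2,interpolation=2),cv2.resize(load('t1')[0][120:270,165:340],None,fx=2,fy=400/150,interpolation=2)]))
E
```

```text
grip 0.00981865603711211 39.99185537919402 7.0667
F [ 0.15553729  0.21851593 -5.42718996]
11.525 [0.54442497 0.19884199 0.21020527] [ 0.25761021 -0.61951654 -3.24207013] 0.009838921149825486
```

View pics/z3.png

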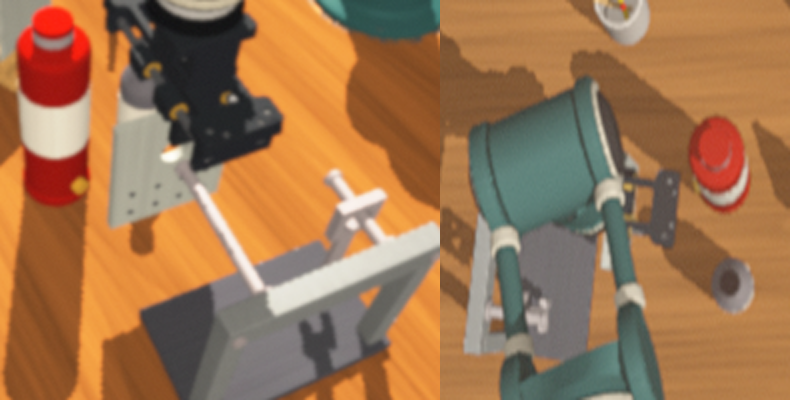

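The scene crop shows the wide plate gripped level, with its hole at about (171,155) behind the peg's knob at (182,168). I'll compare these with the projections.

Run:
```python
from h import *
a,P=load('s1');b,P0=load('scene0');c=lambda uv:(np.array(uv)-[280,180])*2
e=np.array([.54442,.19884,.2102]);L=np.array([-U[1],U[0]])
H=np.r_[e[:2]+U*-.005,.2102-.029]
print('hole pred',c(proj(P,H)));th=np.linspace(0,6.283,9)
print(np.array([c(proj(P,H+.014*(np.cos(k)*np.r_[L,0]+np.sin(k)*np.array([0,0,1])))) for k in th]).round(0).tolist())
print('knob',c(proj(P,[*T0,.18])),'root',c(proj(P,[*R0,.18])))
# corners of plate
for sx in(-1,1):
  for z in (.0833,): print('corner',c(proj(P,[*(H[:2]+sx*.06*L),z])))
cv2.imwrite('pics/z4.png',cv2.resize(a[225:300,325:410],None,fx=8,fy=8,interpolation=2))
```

```text
hole pred [174.07258427 148.02090728]
[[160.0, 153.0], [165.0, 145.0], [176.0, 139.0], [185.0, 138.0], [188.0, 144.0], [182.0, 151.0], [173.0, 157.0], [163.0, 158.0], [160.0, 153.0]]
knob [183.47210895 163.00787057] root [264.26517078 295.28651687]
corner [216.33665786 189.03262119]
corner [110.29942992 226.41622121]
```

View pics/z4.png

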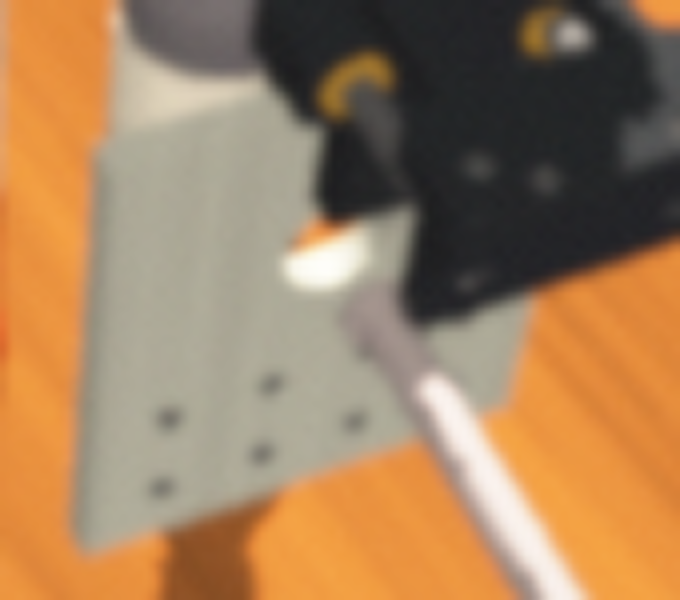

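The plate corners match the prediction within 1 px. The peg looks about 2 mm off sideways, so I'll measure its centreline in three views.

Run:
```python
from h import *
L=np.array([-U[1],U[0]])
for f in('scene0','s1','top0','w_peg'):
    a,P=load(f);im=a.astype(float);out=[]
    for s in np.linspace(.03,.12,10):
        X=np.r_[R0+U*s,.18];p=proj(P,X)
        q=proj(P,X+np.r_[U*.01,0])-p;n=np.array([-q[1],q[0]])/np.linalg.norm(q)
        k=np.arange(-9,9.01,.25);pts=(p+k[:,None]*n).astype(np.float32)
        v=cv2.remap(a,pts[None,:,0],pts[None,:,1],1)[0].astype(float)
        m=(v[:,0]>120)&(v.max(1)-v.min(1)<60)
        if m.sum()>4:
            c=p+k[m].mean()*n; x=onz(P,c,.18)[:2]-X[:2]; out.append([x@L*1e3,m.sum()/4])
    print(f,np.round(out,1).tolist())
```

```text
scene0 [[2.0, 6.0], [2.2, 5.8], [2.0, 6.0], [2.1, 6.0], [2.1, 6.0], [1.9, 5.8], [1.9, 5.8], [1.9, 5.8], [1.7, 5.5], [1.9, 5.2]]
s1 [[2.4, 6.5], [2.2, 6.2], [2.0, 6.0], [1.8, 5.8], [1.9, 6.2], [2.1, 6.0], [2.1, 6.0], [1.2, 6.5], [0.0, 18.2], [0.0, 18.2]]
top0 [[3.5, 6.2], [7.8, 8.2], [-0.3, 5.0], [-0.3, 5.0], [-0.7, 5.2], [-0.3, 5.0], [-0.7, 5.2], [-0.3, 5.0], [-1.0, 5.0], [-0.7, 5.2]]
w_peg [[-0.3, 7.2], [-0.5, 7.5], [-0.5, 7.5], [-0.5, 7.5], [-0.3, 7.2], [-0.3, 7.2], [-0.2, 7.0], [-0.2, 6.5], [-0.2, 6.5], [-0.2, 6.5]]
```

```bash
cat >> h.py <<'E'
def thread(s0,s1,z=.2085):
    f0=bot.read_state()['ft_force']
    for s in np.linspace(s0,s1,5)[1:]:
        bot.line_to([*(R0+U*s),z],vel=.06)
        st=bot.read_state();f=st['ft_force']-f0;print(round(s,3),f.round(1),st['ee_pos'].round(4))
        if np.linalg.norm(f)>12: print('CONTACT');return False
    return True
def release(s,top=.2085):
    f0=bot.read_state()['ft_force'][2]
    for z in np.arange(top-.005,.1975,-.001):
        bot.line_to([*(R0+U*s),z],vel=.05);st=bot.read_state();f=st['ft_force'][2]
        if f-f0>2: break
    print('seat',z,f-f0,st['ee_pos'])
    bot.grip(.026);bot.wait(.2)
    bot.line_to([*(R0+U*s),.30],vel=.15);print('t',bot.read_state()['t'])
E
python3 - <<'E'
from h import *
if thread(.162,.05): release(.05)
E
```

```text
0.134 [ 0.4 -0.6 -1. ] [0.5473 0.2266 0.2083]
0.106 [ 1.  -1.   0.4] [0.5512 0.2543 0.2084]
0.078 [ 1.  -0.9  0. ] [0.555  0.282  0.2083]
0.05 [ 0.5 -0.4  0.3] [0.5588 0.3098 0.2083]
seat 0.20049999999999998 3.0951454020412625 [0.55901496 0.30962037 0.20121984]
t 16.5417
```

Run:
```python
from h import *
bot.line_to([*(R0+U*.05),.40],vel=.3)
bot.move_to([.5,.03,.40],down(U))
snap('scene','s2')
bot.move_to([.587,-.2539,.30],down(U+np.array([.2,0])))
pick((.58924,-.25388),-2.716,.144)
prepeg(.162)
s=bot.read_state();print(s['t'],s['ee_pos'],s['grip_width'])
snap('scene','s3')
cv2.imwrite('pics/z5.png',np.hstack([cv2.resize(load(k)[0][180:380,300:500],None,fx=2,fy=2,interpolation=2) for k in('s2','s3')]))
```

```text
grip 0.00965576469308226 39.962498475797474 21.7167
F [-0.34692706  0.41591877 -2.75219375]
26.4583 [0.54439924 0.19882636 0.21015271] 0.009808747991235833
```

View pics/z5.png

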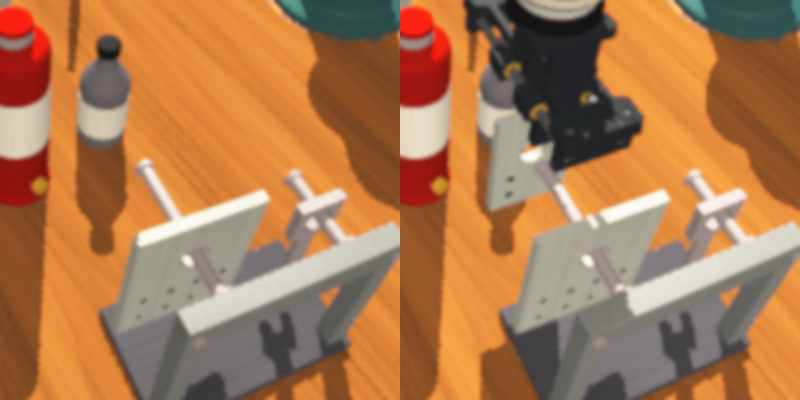

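The wide plate hangs straight at mid-peg, and the spanner and bottle haven't moved. The narrow plate is at the peg tip with its lower-left corner at about (345,284.5). I'll thread it next.

Run:
```python
from h import *
a,P=load('s3');L=np.array([-U[1],U[0]])
c=proj(P,[*(np.array([.5444,.19883])-.005*U+.04*L),.2102-.107]);print(c)
if np.linalg.norm(c-[345,284.5])<3 and thread(.162,.095):
    release(.095)
    bot.line_to([*(R0+U*.095),.42],vel=.3); bot.move_to([.45,0,.42],down(U)); bot.wait(.5)
    snap('scene','s4');snap('top','t4')
    cv2.imwrite('pics/z6.png',np.hstack([cv2.resize(load('s4')[0][100:380,220:500],(400,400)),cv2.resize(load('t4')[0][130:270,165:305],(400,400))]))
```

```text
[344.89619783 284.45965675]
0.145 [-1.8  1.  -0.5] [0.5459 0.2158 0.2085]
0.128 [-0.8  0.5 -0.6] [0.5482 0.2322 0.2084]
0.112 [-1.4  0.9 -1.3] [0.5505 0.2488 0.2085]
0.095 [-1.7  0.3 -1.9] [0.5528 0.2654 0.2084]
seat 0.20049999999999998 4.778423200678776 [0.55292867 0.2650241  0.20121577]
t 30.6917
```

View pics/z6.png

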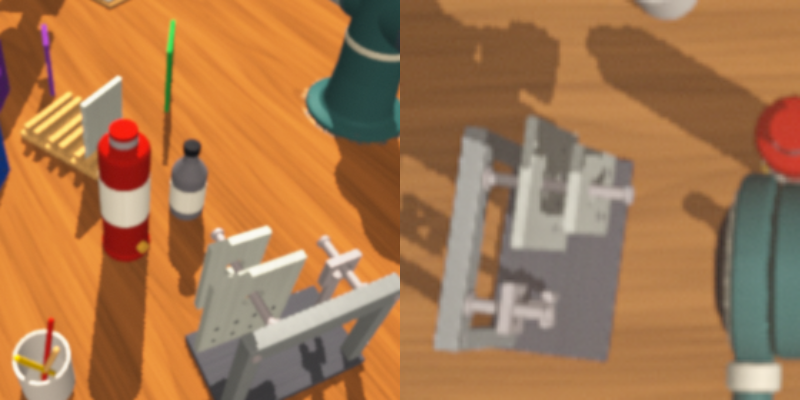

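Both plates hang straight in the right order. The blank is still in the block, and the spanner, ram and bottle haven't moved.

```bash
python3 -c "
from h import *
print(bot.hand_in())"
```

```text
the job is handed in; nothing more can be done
None
```

I hung the wide template nearer the crossbar and the narrow one in front of it, both straight and released; the solid plate, spanner, ram and oil bottle stayed in place, and I handed the job in at about 33 s with no verdict returned.

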